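Build the connector kit tower

ROBOT

A 6-joint arm with a two-finger parallel gripper is mounted at the origin on the work surface. World frame = base frame: x ahead of the robot, y to its left, z up, the work surface at z = 0. Lengths are in mm, angles in rad, forces in N, time in s.
With the tool pointing down it reaches from about 300 to 875 mm from the base axis. Payload 6.4 kg.
Tool frame: the origin (TCP) lies between the finger pads; the fingertips stand robot.tcp_to_tips ahead of it and the grasp point (between the pads) lies 11 mm behind it (robot.tcp_to_tips is the distance from the TCP to the fingertips, in mm); z points along the fingers, y is the line along which they close (so a half turn about z gives the same grasp; the last joint's range is limited). The gripper opens to 85 mm and grips with 20 to 120 N. Pads are 22 mm wide; open, the fingers measure 114 mm over their backs; the gripper's body (76 mm by 85 mm) begins 54 mm behind the grasp point. The pads swing forward as they close: fully open they stand 13 mm farther back than shut.
Start: joints at [-1.466, 0.181, 1.607, -0, 1.354, -0.206], TCP at [175.863, -547.461, 239.288] pointing down, gripper open.
Joint ranges: [-2.99, 2.99], [-0.89, 2.07], [0.3, 2.58], [-1.14, 4.28], [0, 2.63], [-3.12, 3.12]. Speed limits (rad/s): [2.57, 2.57, 3.01, 3.14, 3.14, 3.14].

INTERFACE

Orientations are given as a rotation vector (axis times angle).
In Python, from cell import monitor, optics, job, robot gives the robot as it stands.
- The arm moves only by the tool play_rows, never from a script. Its argument "motion" is a list that holds one entry, the list of rows, each a list of 5 numbers: the shift along the tool's x, y, z in mm, then the turn about the tool's z in rad, then the gripper's target within -1 to 1 (fully open at 1, half-way at 0, shut at -1). In form: [[[tx, ty, tz, roll, claw], ...]]. A call has 1 to 10 rows; each row shifts and turns the commanded pose from where the row before left it, along the tool's axes as they then stand; what a row does not reach is not made up. A row lasts 1/10 s, in which the tool goes at most 50 mm and 8.59 degrees, less where a joint would pass 70% of its speed; a pose out of reach is approached as far as the arm can. A call is refused whole if a number of a shift passes 50 or a number of a turn 0.15, either way. A call with a gripper value outside its range is refused whole. The fingers move at their own pace and stop on an object; "squeeze" is the grip in N (left out, the last holds). Time passes only in rows, so rows that do not move let the fingers close. It gives the time, the measured TCP pose, the force, the opening and the grip force at its end, in the units of the state.
- monitor.read_state(): the state, without advancing time (a new reading comes with each control period).
- optics.grab_frame(name): name is "side" or "top"; returns the picture (480x640x3 uint8, blue, green, red); there is no depth.
- optics.camera_model(name): a dict with "mtx" (3x3 intrinsics, pixels), "dist_coeffs" ([k1, k2, p1, p2, k3] as OpenCV has them; the pictures are not rectified), "rvec" (rotation vector, rad) and "tvec" (3), from world to camera coordinates, as OpenCV has them. Camera axes: x right, y down, z forward; pixel columns grow to the right and rows downward; lengths in mm; the calibration is good to about 2 mm. A picture is of the moment at which its call begins. camera_model takes no time and is no camera call.
- job.sign_off(): hands the job in; it is judged then, once.
The state is a dict: "t": time; "joints": joint angles; "joint_vel": joint speeds; "tau": joint torques, N m; "position": TCP position; "orientation": TCP orientation; "wrist_force": force on the tool from outside, world axes, zero at the start; "ft_torque": the same for the moment, N m; "finger_gap": opening from 0.0 (shut) to 1.0 (fully open); "grip_force": force on a finger pad.
Only numpy, scipy, OpenCV 4.12 (cv2) and the standard library are available. Lean on these libraries where they do the work, as an engineer would, in place of code of your own. Each camera call takes 0.05 s, during which the arm holds its last target. There are 200 camera calls.

TASK

Make up the connector kit for the next harness on the green base, building it there one piece at a time from the bottom: the blue pot first, then the yellow pot on it, then the red pot, and last the purple lid on top, each seated fully home in the one below. Keep the pots upright so that nothing spills, and leave the black scrap pot standing where it is.

Things in the scene. Friction and masses are not known exactly. Their poses are not given: they have to be found in the camera images.
- blue_pot: Blue round stacking pot, 60 mm diameter, 50 mm tall, 0.12 kg, loose. Origin: centre of its underside, z up; yaw is free. Tapered foot: z 0 (38 mm diameter) to 12 mm (51 mm); above it the straight wall to grip. Mouth 54 mm wide, 16 mm deep: the next foot drops in and centres itself until its shoulder lies on the rim. Seated on a pot, its origin is 38 mm above that pot's origin.
- yellow_pot: Yellow round stacking pot, 60 mm diameter, 50 mm tall, 0.12 kg, loose. Origin: centre of its underside, z up; yaw is free. Tapered foot: z 0 (38 mm diameter) to 12 mm (51 mm); above it the straight wall to grip. Mouth 54 mm wide, 16 mm deep: the next foot drops in and centres itself until its shoulder lies on the rim. Seated on a pot, its origin is 38 mm above that pot's origin.
- red_pot: Red round stacking pot, 60 mm diameter, 50 mm tall, 0.12 kg, loose. Origin: centre of its underside, z up; yaw is free. Tapered foot: z 0 (38 mm diameter) to 12 mm (51 mm); above it the straight wall to grip. Mouth 54 mm wide, 16 mm deep: the next foot drops in and centres itself until its shoulder lies on the rim. Seated on a pot, its origin is 38 mm above that pot's origin.
- lid: Purple round lid with a white knob, 0.06 kg, loose, standing on its plug. Origin: centre of its underside, z up; yaw is free. Plug tapered like a pot's foot: z 0 (38 mm diameter) to 12 mm (51 mm); flange 62 mm wide, z 12 to 18 mm; knob to grip 22 mm in diameter, z 18 to 40 mm. Seated, its origin is 38 mm above that of the pot it closes.
- black_pot: Black round scrap pot, loose, not part of the kit: same shape as the other pots (60 mm outside diameter, 50 mm tall, origin at the centre of its underside). Leave it where it stands.
- green_base: Green round kit base, fixed to the bench, 90 mm diameter, 18 mm tall. Origin: centre of its underside, on the bench. Its recess, 54 mm wide and 14 mm deep, takes a pot's foot; a seated pot's origin is 6 mm above the base's. The tower is built here.
- grey_base: Grey round kit base, fixed to the bench, 90 mm diameter, 18 mm tall. Origin: centre of its underside, on the bench. Its recess, 54 mm wide and 14 mm deep, takes a pot's foot; a seated pot's origin is 6 mm above the base's. Not used for this kit. Small low things also lie about the bench, none within 80 mm of the centre of a listed thing.
Things that resemble listed ones, but are neither listed nor needed, are in the scene too. What is meant by the blue_pot is not turquoise, and is the larger of those in its own colour. Of the things that look like the red_pot, the larger one is meant.

How it is judged:
By the outcome, as a careful person would: the job done as asked, in the order asked, and still so for the second after the job is handed in, with the robot touching nothing.
It also fails if it takes over 109 s, if anything falls off the work surface, if the arm or the gripper's body presses on something with over 40 N, if the wrist force passes 120 N, or if a joint passes its speed limit or range.

## Working session

There is one attempt and no reset: what is moved stays moved. The work goes in short steps, Python scripts to look and compute and a tool call to move; the robot and the scene stay as the last step left them, time stands still between calls to the robot, and variables do not carry over. Pictures are saved under pics/ and viewed, at most 14 in all, crops included, and the job is handed in when it is done.

Besides the shell and the picture viewer there is one more tool, called in YAML: its name, and indented under it one key for each argument. play_rows: Moves the arm, as the interface text tells. Its arguments: {"type":"object","properties":{"motion":{"type":"array"},"squeeze":{"type":"number"}},"required":["motion"]}

```bash
mkdir -p pics; ls; python3 - <<'E'
from cell import monitor, optics, job, robot
import cv2,numpy as np
for n in("top","side"):
    cv2.imwrite(f"pics/{n}0.png",optics.grab_frame(n)); m=optics.camera_model(n)
    R=cv2.Rodrigues(np.array(m["rvec"],float))[0]; print(n,np.round(m["mtx"],1).tolist(),np.round(m["dist_coeffs"],3),(-R.T@np.array(m["tvec"]).ravel()).round())
s=monitor.read_state(); print(s); print(robot.tcp_to_tips)
E
```

```text
pics
top [[608.2, 0.0, 320.9], [0.0, 608.2, 240.9], [0.0, 0.0, 1.0]] [-0.028  0.     0.     0.     0.   ] [ 367.   11. 1120.]
side [[487.0, 0.0, 320.8], [0.0, 487.0, 237.5], [0.0, 0.0, 1.0]] [-0.03  0.    0.    0.    0.  ] [447. 637. 692.]
{'t': 0.1, 'joints': array([-1.46630518e+00,  1.81469527e-01,  1.60788187e+00, -9.79094295e-06,
        1.35383247e+00, -2.06307837e-01]), 'joint_vel': array([-0.00054325, -0.00327294, -0.00295931, -0.00063914,  0.00070875,
        0.0001134 ]), 'tau': array([-4.80525614e-04, -4.45882273e+01, -3.52239347e+01, -2.79135356e-04,
        4.15616450e-03,  5.31024671e-05]), 'position': array([ 175.80433906, -546.95906415,  238.48531674]), 'orientation': array([-3.10216477e+00, -4.85996583e-01, -1.12135457e-04]), 'wrist_force': array([ 0.07706672,  0.06973989, -0.06856792]), 'ft_torque': array([ 0.01463405, -0.03005603, -0.04207622]), 'grip_force': 0.0, 'finger_gap': 0.9981613601985704}
8.0
```

View pics/top0.png

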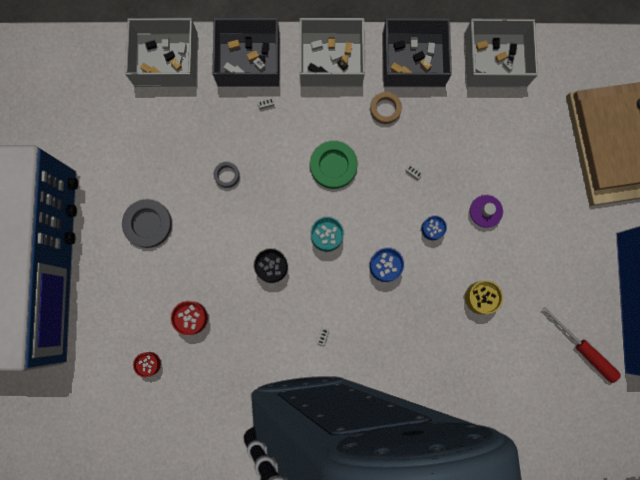

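View pics/side0.png

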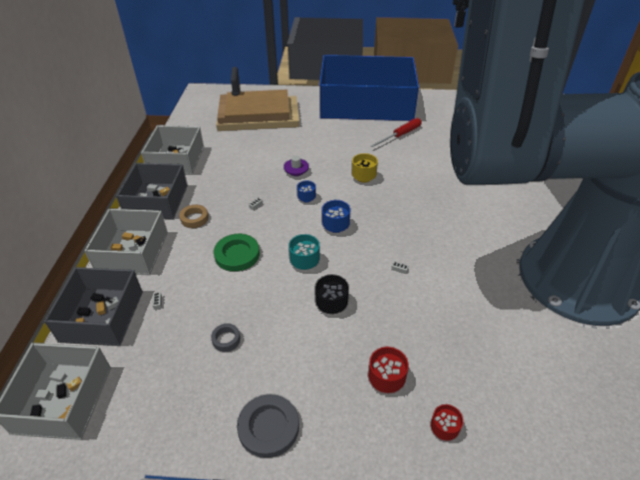

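Candidates (top picture):
- **Blue:** large (387,265), small (433,228), turquoise (327,234). I choose (387,265).
- **Red:** large (189,318), small (147,365). I choose (189,318).
- **Yellow:** (485,297). The screwdriver and tan ring don't match.
- **Lid:** (487,211).
- **Bases:** green (333,164), grey (147,223).
- **Black pot:** (271,265). It has to be avoided.

Next I measure these and check the choice in one crop.

```bash
cat > h.py <<'E'
from cell import monitor, optics, job, robot
import cv2,numpy as np
from scipy.optimize import least_squares
POT=[(0,19),(12,25.5),(12,30),(50,30)]; LID=[(0,19),(12,31),(18,31)]; BASE=[(0,45),(18,45)]
HUE={'blue':(110,125),'yellow':(22,32),'red':(0,6),'lid':(130,160),'green':(55,75),'black':None,'teal':(80,98)}
def proj(n,P):
    m=optics.camera_model(n); return cv2.projectPoints(np.array(P,float).reshape(-1,3),np.array(m["rvec"],float),np.array(m["tvec"],float),np.array(m["mtx"]),np.array(m["dist_coeffs"],float))[0].reshape(-1,2)
def hull(n,x,y,z,prof):
    a=np.linspace(0,2*np.pi,60,endpoint=False)
    return cv2.convexHull(proj(n,[(x+r*np.cos(t),y+r*np.sin(t),z+h) for h,r in prof for t in a]).astype(np.float32))
def cen(c):
    m=cv2.moments(c); return np.array([m['m10']/m['m00'],m['m01']/m['m00']]),m['m00']
def blob(img,key,px):
    hsv=cv2.cvtColor(img,cv2.COLOR_BGR2HSV)
    if key=='black': k=cv2.inRange(hsv,(0,0,0),(179,255,50))
    else:
        lo,hi=HUE[key]; k=cv2.inRange(hsv,(lo,110,40),(hi,255,255))
        if key=='red': k|=cv2.inRange(hsv,(172,110,40),(179,255,255))
    k=cv2.morphologyEx(k,cv2.MORPH_OPEN,np.ones((3,3)))
    cs=[cv2.convexHull(c) for c in cv2.findContours(k,0,2)[0] if cv2.contourArea(c)>60]
    return min(cs,key=lambda c:np.hypot(*(cen(c)[0]-px)))
def locate(n,img,key,px,prof,z=0,x0=(450,0)):
    c,A=cen(blob(img,key,np.array(px)))
    s=least_squares(lambda p:cen(hull(n,p[0],p[1],z,prof))[0]-c,x0,diff_step=1e-3)
    return s.x,c,A/cen(hull(n,*s.x,z,prof))[1]
E
python3 - <<'E'
from h import *
T=cv2.imread('pics/top0.png');S=cv2.imread('pics/side0.png')
L=[('blue',(387,265),(336,216),POT),('yellow',(485,297),(364,168),POT),('red',(189,318),(388,370),POT),('lid',(487,211),(296,167),LID),('green',(333,164),(237,252),BASE),('black',(271,265),(332,294),POT),('blue',(433,228),(306,191),POT),('teal',(327,234),(304,252),POT)]
for k,a,b,p in L:
    for n,im,px in(("top",T,a),("side",S,b)):
        x,c,r=locate(n,im,k,px,p); print(k,n,x.round(1),c.round(1),round(r,2))
cv2.imwrite('pics/c0.png',cv2.resize(T[150:390,120:520],(800,480),interpolation=cv2.INTER_CUBIC))
E
```

```text
blue top [386.7   0. ] [ 50.  310.4] 1.69Traceback (most recent call last):
  File "<stdin>", line 6, in <module>
  File "h.py", line 23, in locate
    c,A=cen(blob(img,key,np.array(px)))
            ~~~~^^^^^^^^^^^^^^^^^^^^^^
  File "h.py", line 21, in blob
    return min(cs,key=lambda c:np.hypot(*(cen(c)[0]-px)))
ValueError: min() iterable argument is empty
```

```bash
python3 - <<'E'
s=open('h.py').read()
a=s.index("    s=least_squares"); s=s[:a]+'''    f=lambda q:1000*(q-1)
    s=least_squares(lambda q:cen(hull(n,*f(q),z,prof))[0]-c,np.array(x0)/1000+1,diff_step=2e-3)
    x=f(s.x); return x,c,A/cen(hull(n,*x,z,prof))[1]
'''
s=s.replace("'blue':(110,125)","'blue':(106,122)").replace("110,40","90,40")
open('h.py','w').write(s)
E
cat > m.py <<'E'
from h import *
T=cv2.imread('pics/top0.png');S=cv2.imread('pics/side0.png')
for u,v in((387,250),(373,265),(400,268),(485,284),(189,303),(475,211),(333,145),(327,220)): print((u,v),cv2.cvtColor(T[v-1:v+2,u-1:u+2],cv2.COLOR_BGR2HSV)[1,1])
L=[('blue',(387,265),(336,216),POT),('yellow',(485,297),(364,168),POT),('red',(189,318),(388,370),POT),('lid',(487,211),(296,167),LID),('green',(333,164),(237,252),BASE),('black',(271,265),(332,294),POT),('blue',(433,228),(306,191),POT),('teal',(327,234),(304,252),POT)]
cv2.imwrite('pics/c0.png',cv2.resize(T[150:390,120:520],(800,480),interpolation=cv2.INTER_CUBIC))
for k,a,b,p in L:
    for n,im,px in(("top",T,a),("side",S,b)):
      try:
        x,c,r=locate(n,im,k,px,p); print(k,n,x.round(1),c.round(1),round(r,2))
      except Exception as e: print(k,n,e)
E
python3 m.py
```

```text
(387, 250) [109 208  65]
(373, 265) [110 181 113]
(400, 268) [109 186 111]
(485, 284) [ 23 173  90]
(189, 303) [  1 217  74]
(475, 211) [140 161 100]
(333, 145) [ 67 131 107]
(327, 220) [ 89 167  61]
blue top [ 466.5 -115.8] [386.4 264.6] 0.9
blue side [ 466.9 -116.3] [335.5 215.7] 0.88
yellow top [ 407.7 -289.5] [483.8 297.2] 0.91
yellow side [ 407.7 -290.6] [364.2 167.1] 0.9
red top [373.  236.1] [188.7 317.7] 0.92
red side [372.9 235.3] [387.6 369.3] 0.92
lid top [ 567.8 -304.8] [486.  210.8] 0.89
lid side [ 568.5 -304.5] [295.7 167. ] 0.73
green top [657.6 -22.1] [333.2 164.3] 0.91
green side [658. -23.] [236.3 252. ] 0.88
black top [465.   91.6] [270.6 265.6] 0.89
black side [465.5  91.6] [331.5 294. ] 0.85
blue top [ 533.4 -202.7] [433.6 227.7] 0.42
blue side [ 534.4 -194.8] [306.  190.8] 0.4
teal top [522.7  -8.7] [326.6 233.6] 0.87
teal side [522.8  -9.6] [303.8 251.4] 0.85
```

View pics/c0.png

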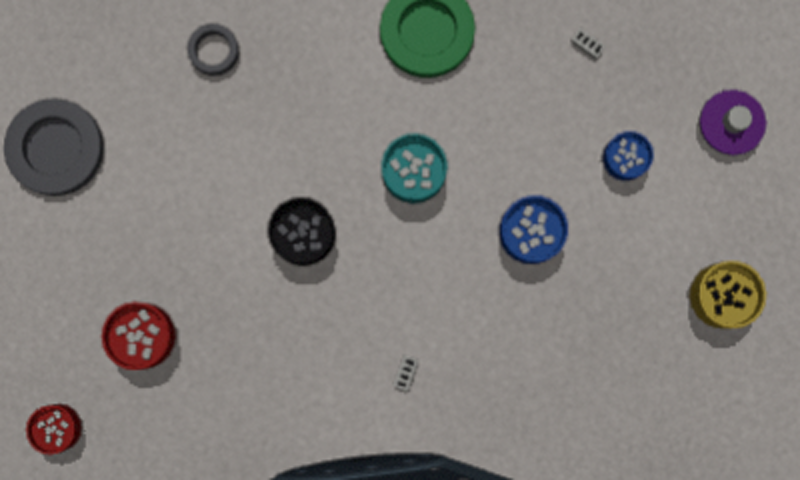

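The crop shows the large blue pot at (533,230), with the small blue one and the turquoise one beside it, and the large red pot at (140,336). The two cameras agree within about 1 mm. I first square the tool to the world axes.

play_rows:
  motion:
    - [[0, 0, 0, 0.15, 1], [0, 0, 0, 0.15, 1], [0, 0, 0, 0.01, 1], [0, 0, 0, 0, 1]]
  squeeze: 40

```text
t: 0.5
position: [175.9, -547.2, 238.9]
orientation: [-3.141, -0.007, 0.0]
wrist_force: [-0.4, 0.1, -0.0]
finger_gap: 0.999
grip_force: 0.0
```

play_rows:
  motion:
    - [[15, -20, 0, 0, 1], [26, -39, 0, 0, 1], [26, -39, 0, 0, 1], [26, -39, 0, 0, 1], [26, -39, 0, 0, 1], [26, -39, 0, 0, 1], [26, -39, 0, 0, 1], [26, -39, 0, 0, 1], [26, -39, 0, 0, 1], [26, -39, 0, 0, 1]]

```text
t: 1.5
position: [425.3, -174.5, 239.5]
orientation: [3.141, 0.007, 0.001]
wrist_force: [1.8, -1.6, -0.4]
finger_gap: 1.0
grip_force: 0.0
```

play_rows:
  motion:
    - [[26, -39, 20, 0, 1], [16, -22, 30, 0, 1], [0, 0, 40, 0, 1], [0, 0, 40, 0, 1], [0, 0, 20, 0, 1], [0, 0, 0, 0, 1], [0, 0, 0, 0, 1]]

```text
t: 2.2
position: [466.2, -116.1, 90.1]
orientation: [-3.141, -0.004, 0.0]
wrist_force: [0.3, -0.9, 0.8]
finger_gap: 1.002
grip_force: 0.0
```

play_rows:
  motion:
    - [[0, 0, 30, 0, 1], [0, 0, 20, 0, 1], [0, 0, 15, 0, 1], [0, 0, 0, 0, 1]]

```text
t: 2.6
position: [466.0, -116.2, 24.8]
orientation: [-3.141, -0.002, 0.001]
wrist_force: [-0.4, -0.4, -0.1]
finger_gap: 1.002
grip_force: 0.0
```

play_rows:
  motion:
    - [[0, 0, 0, 0, 0], [0, 0, 0, 0, -0.5], [0, 0, 0, 0, -1], [0, 0, 0, 0, -1], [0, 0, 0, 0, -1], [0, 0, 0, 0, -1]]

```text
t: 3.2
position: [467.5, -116.8, 26.8]
orientation: [3.14, 0.002, 0.005]
wrist_force: [-2.0, 0.4, 5.7]
finger_gap: 0.687
grip_force: 42.2
```

```bash
python3 - <<'E'
from h import *
s=monitor.read_state();print(s['position'],s['wrist_force'],s['finger_gap'],s['grip_force'],robot.tcp_to_tips)
i=optics.grab_frame("side");cv2.imwrite('pics/g1.png',cv2.resize(i[120:300,240:440],(800,720))[60:660])
E
```

```text
[ 467.52262721 -116.77241392   26.82945626] [-2.02914432  0.41389634  5.65843199] 0.6872985916974561 42.1950089558959 8.0
```

View pics/g1.png

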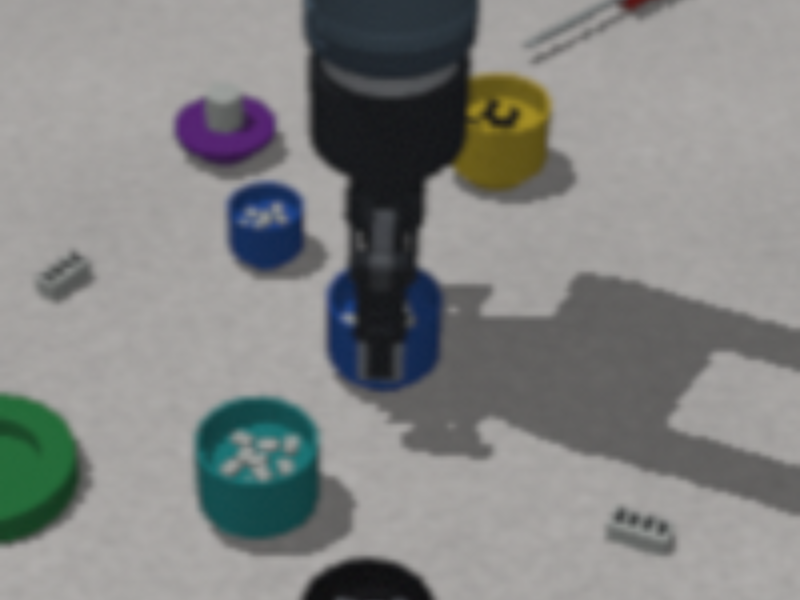

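The near finger's lower end is at crop (383,378), full picture about (336,229). I work out its height.

```bash
python3 - <<'E'
from h import *
for y in(-84,-76,-70):
  for z in(0,5,10,15,20): print(y,z,proj("side",(467.5,y,z)).round(1))
E
```

```text
-84 0 [[334.3 237.3]]
-84 5 [[334.3 235.5]]
-84 10 [[334.4 233.7]]
-84 15 [[334.4 231.9]]
-84 20 [[334.4 230.1]]
-76 0 [[334.1 240. ]]
-76 5 [[334.2 238.2]]
-76 10 [[334.2 236.4]]
-76 15 [[334.2 234.6]]
-76 20 [[334.3 232.8]]
-70 0 [[334. 242.]]
-70 5 [[334.  240.2]]
-70 10 [[334.1 238.5]]
-70 15 [[334.1 236.7]]
-70 20 [[334.2 234.9]]
```

Tip height is about 20 mm, so it clears the base. Lift and carry.

play_rows:
  motion:
    - [[0, 0, -8, 0, -1], [0, 0, -20, 0, -1], [0, 0, -30, 0, -1], [0, 0, -30, 0, -1], [0, 0, -12, 0, -1], [0, 0, 0, 0, -1], [0, 0, 0, 0, -1]]

```text
t: 3.95
position: [465.6, -115.7, 124.1]
orientation: [-3.141, -0.001, 0.001]
wrist_force: [-0.1, 0.1, -1.9]
finger_gap: 0.685
grip_force: 43.5
```

play_rows:
  motion:
    - [[14, -7, 0, 0, -1], [27, -13, 0, 0, -1], [30, -15, 0, 0, -1], [30, -15, 0, 0, -1], [30, -15, 0, 0, -1], [30, -15, 0, 0, -1], [20, -10, 0, 0, -1], [10, -4, 0, 0, -1], [0, 0, 0, 0, -1], [0, 0, 0, 0, -1]]

```text
t: 4.95
position: [655.9, -21.8, 123.3]
orientation: [-3.141, -0.001, 0.004]
wrist_force: [-0.5, 0.8, -0.9]
finger_gap: 0.684
grip_force: 43.5
```

```bash
cat >> h.py <<'E'
def held(key,off,prof=POT,tag=None):
    s=monitor.read_state(); p=s['position']; print(p.round(1),s['wrist_force'].round(1),round(s['finger_gap'],3),round(s['grip_force'],1))
    i=optics.grab_frame("side"); u=proj("side",(p[0],p[1],p[2]-off+25))[0]
    try: print('side',[np.round(v,2) for v in locate("side",i,key,u,prof,p[2]-off,p[:2])])
    except Exception as e: print(e)
    if tag:
        u=u.astype(int);a=max(u[1]-75,0);b=max(u[0]-100,0);cv2.imwrite(f'pics/{tag}.png',cv2.resize(i[a:a+150,b:b+200],(800,600)))
E
python3 -c "
from h import *
held('blue',26.8,tag='b1')"
```

```text
[655.9 -21.8 123.3] [-0.5  0.8 -0.9] 0.684 43.5
side [array([642.53, -23.2 ]), array([236.62, 205.82]), np.float64(0.41)]
```

View pics/b1.png

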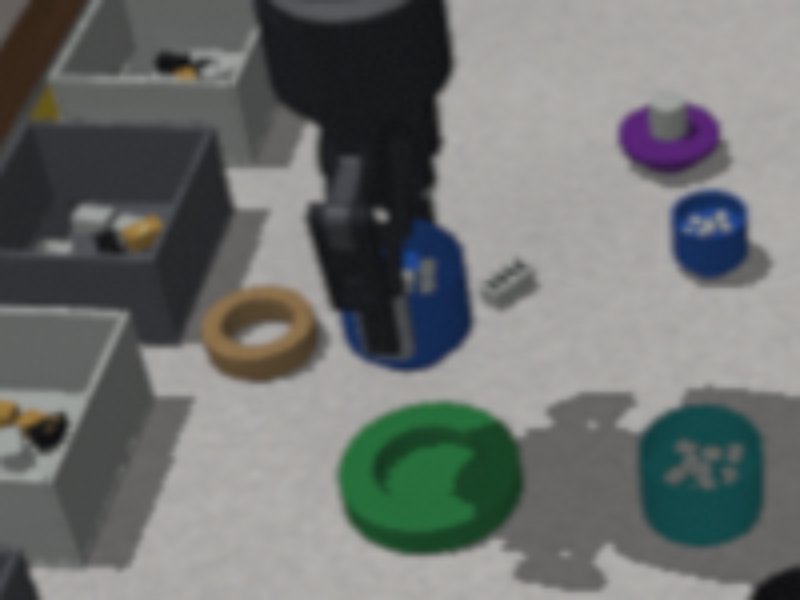

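The blue pot hangs upright over the green base at crop (430,470). Lower it with small corrections.

play_rows:
  motion:
    - [[1, 1, 10, 0, -1], [0, 0, 25, 0, -1], [0, 0, 25, 0, -1], [0, 0, 12, 0, -1], [0, 0, 5, 0, -1], [0, 0, 5, 0, -1], [0, 0, 3, 0, -1], [0, 0, 2, 0, -1], [0, 0, 0, 0, -1]]

```text
t: 5.9
position: [658.3, -22.8, 38.1]
orientation: [3.141, 0.001, 0.001]
wrist_force: [0.2, 0.5, -1.1]
finger_gap: 0.684
grip_force: 43.5
```

play_rows:
  motion:
    - [[0, 0, 2, 0, -1], [0, 0, 1, 0, -1], [0, 0, 1, 0, -1], [0, 0, 1, 0, -1], [0, 0, 0, 0, -1]]

```text
t: 6.4
position: [658.0, -22.8, 32.9]
orientation: [3.142, 0.001, 0.0]
wrist_force: [-0.1, -0.0, 0.0]
finger_gap: 0.686
grip_force: 43.6
```

play_rows:
  motion:
    - [[0, 0, 1, 0, -1], [0, 0, 1, 0, -1], [0, 0, 0, 0, -1]]

```text
t: 6.7
position: [658.3, -22.8, 32.8]
orientation: [3.141, 0.002, 0.001]
wrist_force: [-6.8, 0.4, 13.6]
finger_gap: 0.688
grip_force: 44.7
```

Seated at the expected height (32.8 mm, contact force rising). Release and rise.

play_rows:
  motion:
    - [[0, 0, -1, 0, 0.5], [0, 0, 0, 0, 0.8], [0, 0, 0, 0, 1], [0, 0, 0, 0, 1], [0, 0, 0, 0, 1], [0, 0, -10, 0, 1], [0, 0, -30, 0, 1], [0, 0, -40, 0, 1], [0, 0, -30, 0, 1], [0, 0, 0, 0, 1]]

```text
t: 7.7
position: [661.7, -23.5, 148.7]
orientation: [3.139, 0.001, 0.017]
wrist_force: [1.3, -1.0, 0.5]
finger_gap: 1.003
grip_force: 0.0
```

play_rows:
  motion:
    - [[-10, 11, 0, 0, 1], [-26, 28, 0, 0, 1], [-26, 28, 0, 0, 1], [-26, 28, 0, 0, 1], [-26, 28, 0, 0, 1], [-26, 28, 0, 0, 1], [-26, 28, 0, 0, 1], [-26, 28, 0, 0, 1], [-26, 28, 0, 0, 1], [-26, 28, 0, 0, 1]]

```text
t: 8.7
position: [411.4, -286.3, 140.3]
orientation: [-3.14, -0.001, 0.003]
wrist_force: [0.8, -0.5, -1.3]
finger_gap: 1.001
grip_force: 0.0
```

play_rows:
  motion:
    - [[-5, 4, 20, 0, 1], [0, 0, 25, 0, 1], [0, 0, 0, 0, 1], [0, 0, 0, 0, 1], [0, 0, 0, 0, 1]]

```text
t: 9.2
position: [409.4, -290.1, 97.4]
orientation: [3.141, 0.002, 0.001]
wrist_force: [0.4, 0.6, 0.8]
finger_gap: 0.999
grip_force: 0.0
```

```bash
python3 - <<'E'
from h import *
print(monitor.read_state()['position'].round(1))
for n,px in(("top",(333,164)),("side",(240,230))):
    i=optics.grab_frame(n); cv2.imwrite(f'pics/{n}1.png',i); u=proj(n,(658,-22,30))[0]
    for k,q,P,z in(('blue',(658,-22,30),POT,6),('yellow',(408,-290,25),POT,0)):
      try: print(n,k,[np.round(v,2) for v in locate(n,i,k,proj(n,q)[0],P,z,q[:2])])
      except Exception as e: print(e)
E
```

```text
[ 409.4 -290.1   97.4]
top blue [array([657.59, -21.78]), array([333.45, 160.14]), np.float64(0.87)]
min() iterable argument is empty
side blue [array([657.83, -23.21]), array([234.58, 241.35]), np.float64(0.87)]
side yellow [array([ 408.12, -290.64]), array([363.98, 167.09]), np.float64(0.89)]
```

Blue is seated concentric with the green base. Now the yellow pot.

play_rows:
  motion:
    - [[-1, 0, 20, 0, 1], [0, 0, 25, 0, 1], [0, 0, 20, 0, 1], [0, 0, 7, 0, 1], [0, 0, 0, 0, 1], [0, 0, 0, 0, 0], [0, 0, 0, 0, -0.5], [0, 0, 0, 0, -1], [0, 0, 0, 0, -1], [0, 0, 0, 0, -1]]

```text
t: 10.3
position: [409.0, -290.8, 26.3]
orientation: [3.14, 0.001, 0.003]
wrist_force: [-0.5, 2.0, 5.3]
finger_gap: 0.699
grip_force: 42.4
```

play_rows:
  motion:
    - [[0, 0, 0, 0, -1], [0, 0, 0, 0, -1]]

```text
t: 10.5
position: [409.0, -290.8, 26.4]
orientation: [3.14, 0.001, 0.003]
wrist_force: [-1.0, 1.4, 5.9]
finger_gap: 0.697
grip_force: 42.4
```

play_rows:
  motion:
    - [[0, 0, -8, 0, -1], [0, 0, -20, 0, -1], [0, 0, -30, 0, -1], [0, 0, -30, 0, -1], [0, 0, -25, 0, -1], [0, 0, -12, 0, -1], [0, 0, 0, 0, -1]]

```text
t: 11.2
position: [409.1, -291.1, 151.9]
orientation: [3.138, 0.002, 0.005]
wrist_force: [0.6, -0.7, -1.4]
finger_gap: 0.699
grip_force: 43.5
```

play_rows:
  motion:
    - [[12, -13, 0, 0, -1], [26, -28, 0, 0, -1], [26, -28, 0, 0, -1], [26, -28, 0, 0, -1], [26, -28, 0, 0, -1], [26, -28, 0, 0, -1], [26, -28, 0, 0, -1], [26, -28, 0, 0, -1], [26, -28, 0, 0, -1], [20, -22, 0, 0, -1]]

```text
t: 12.2
position: [648.1, -28.7, 147.4]
orientation: [-3.141, -0.003, 0.004]
wrist_force: [0.4, -0.3, -1.3]
finger_gap: 0.701
grip_force: 43.5
```

play_rows:
  motion:
    - [[10, -9, 0, 0, -1], [0, 0, 0, 0, -1], [0, 0, 0, 0, -1], [0, 0, 0, 0, -1]]

```text
t: 12.6
position: [656.9, -23.0, 149.0]
orientation: [3.142, -0.001, -0.002]
wrist_force: [-0.2, 0.3, -1.1]
finger_gap: 0.699
grip_force: 43.5
```

```bash
python3 -c "
from h import *
held('yellow',26.4,tag='y1')"
```

```text
[656.9 -23.  149. ] [-0.2  0.3 -1.1] 0.699 43.5
side [array([644.31, -22.53]), array([233.72, 194.72]), np.float64(0.49)]
```

View pics/y1.png

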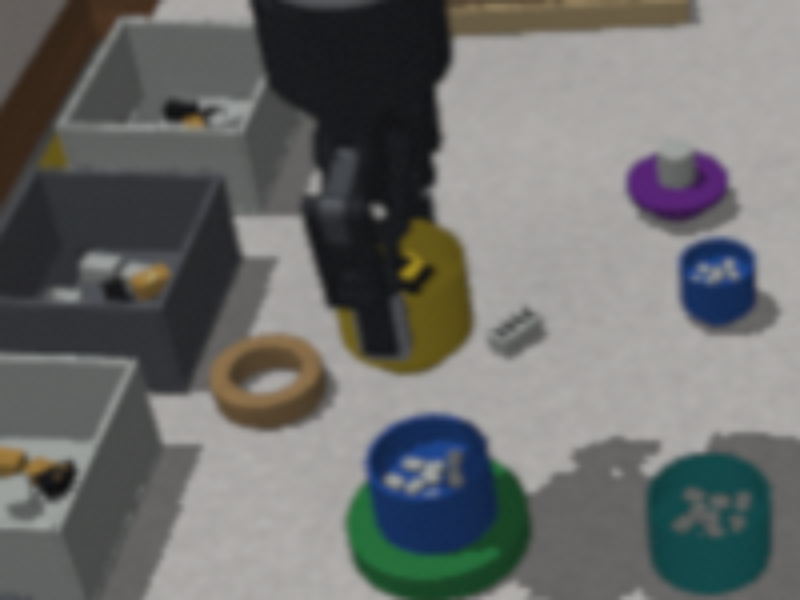

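The yellow pot hangs upright above the seated blue one at crop (432,480).

play_rows:
  motion:
    - [[1, 0, 10, 0, -1], [0, 0, 20, 0, -1], [0, 0, 20, 0, -1], [0, 0, 12, 0, -1], [0, 0, 5, 0, -1], [0, 0, 4, 0, -1], [0, 0, 2, 0, -1], [0, 0, 1, 0, -1], [0, 0, 0, 0, -1]]

```text
t: 13.55
position: [659.3, -21.9, 76.3]
orientation: [3.141, 0.001, 0.002]
wrist_force: [0.1, -0.1, -2.1]
finger_gap: 0.7
grip_force: 43.5
```

play_rows:
  motion:
    - [[0, 0, 2, 0, -1], [0, 0, 1, 0, -1], [0, 0, 1, 0, -1], [0, 0, 1, 0, -1], [0, 0, 1, 0, -1], [0, 0, 0, 0, -1]]

```text
t: 14.15
position: [659.2, -21.8, 70.5]
orientation: [3.141, 0.001, 0.001]
wrist_force: [-2.8, 0.6, 4.7]
finger_gap: 0.698
grip_force: 43.8
```

play_rows:
  motion:
    - [[0, 0, 1, 0, -1], [0, 0, 0, 0, -1]]

```text
t: 14.35
position: [659.4, -21.9, 70.4]
orientation: [3.141, 0.002, 0.001]
wrist_force: [-4.5, 1.3, 10.5]
finger_gap: 0.702
grip_force: 44.4
```

play_rows:
  motion:
    - [[0, 0, -1, 0, 0.5], [0, 0, 0, 0, 0.8], [0, 0, 0, 0, 1], [0, 0, 0, 0, 1], [0, 0, 0, 0, 1], [0, 0, -10, 0, 1], [0, 0, -25, 0, 1], [0, 0, -30, 0, 1], [0, 0, -15, 0, 1], [0, 0, 0, 0, 1]]

```text
t: 15.35
position: [661.0, -22.2, 153.3]
orientation: [3.14, 0.001, 0.01]
wrist_force: [-0.1, -0.6, 0.5]
finger_gap: 1.002
grip_force: 0.0
```

play_rows:
  motion:
    - [[-12, -11, 0, 0, 1], [-29, -26, 0, 0, 1], [-29, -26, 0, 0, 1], [-29, -26, 0, 0, 1], [-29, -26, 0, 0, 1], [-29, -26, 0, 0, 1], [-29, -26, 0, 0, 1], [-29, -26, 0, 0, 1], [-29, -26, 0, 0, 1], [-29, -26, 0, 0, 1]]

```text
t: 16.35
position: [383.6, 223.5, 148.4]
orientation: [3.141, 0.001, -0.003]
wrist_force: [0.2, 0.4, -0.4]
finger_gap: 1.0
grip_force: 0.0
```

play_rows:
  motion:
    - [[-13, -13, 20, 0, 1], [0, 0, 25, 0, 1], [0, 0, 0, 0, 1], [0, 0, 0, 0, 1], [0, 0, 0, 0, 1]]

```text
t: 16.85
position: [373.6, 235.8, 105.4]
orientation: [-3.141, -0.0, -0.001]
wrist_force: [-1.0, 0.1, 0.5]
finger_gap: 0.999
grip_force: 0.0
```

```bash
python3 - <<'E'
from h import *
print(monitor.read_state()['position'].round(1))
for n in("top","side"):
    i=optics.grab_frame(n)
    for k,q,P,z in(('yellow',(658,-22,70),POT,44),('red',(373,236,25),POT,0)):
      try: print(n,k,[np.round(v,2) for v in locate(n,i,k,proj(n,q)[0],P,z,q[:2])])
      except Exception as e: print(e)
E
```

```text
[373.6 235.8 105.4]
top yellow [array([658.45, -20.63]), array([333.42, 154.04]), np.float64(0.91)]
top red [array([352.52, 228.37]), array([192.81, 329.33]), np.float64(0.13)]
side yellow [array([658.9, -22.1]), array([231.33, 227.27]), np.float64(0.91)]
side red [array([374.61, 237.64]), array([386.56, 370.65]), np.float64(0.83)]
```

play_rows:
  motion:
    - [[0, 0, 20, 0, 1], [0, 0, 30, 0, 1], [0, 0, 20, 0, 1], [0, 0, 10, 0, 1], [0, 0, 0, 0, 1], [0, 0, 0, 0, 0], [0, 0, 0, 0, -0.5], [0, 0, 0, 0, -1], [0, 0, 0, 0, -1], [0, 0, 0, 0, -1]]

```text
t: 17.95
position: [373.9, 236.3, 26.3]
orientation: [-3.141, -0.002, -0.004]
wrist_force: [-2.2, -1.8, 6.0]
finger_gap: 0.699
grip_force: 42.2
```

play_rows:
  motion:
    - [[0, 0, 0, 0, -1], [0, 0, 0, 0, -1]]

```text
t: 18.15
position: [374.0, 236.3, 26.3]
orientation: [-3.141, -0.002, -0.004]
wrist_force: [-0.8, -1.5, 5.6]
finger_gap: 0.699
grip_force: 42.2
```

play_rows:
  motion:
    - [[0, 0, -8, 0, -1], [0, 0, -20, 0, -1], [0, 0, -30, 0, -1], [0, 0, -30, 0, -1], [0, 0, -30, 0, -1], [0, 0, -17, 0, -1], [0, 0, 0, 0, -1]]

```text
t: 18.85
position: [374.9, 236.7, 163.3]
orientation: [-3.139, -0.002, -0.011]
wrist_force: [0.2, -0.3, -0.9]
finger_gap: 0.697
grip_force: 43.5
```

play_rows:
  motion:
    - [[12, 11, 0, 0, -1], [29, 26, 0, 0, -1], [29, 26, 0, 0, -1], [29, 26, 0, 0, -1], [29, 26, 0, 0, -1], [29, 26, 0, 0, -1], [29, 26, 0, 0, -1], [29, 26, 0, 0, -1], [29, 26, 0, 0, -1], [22, 20, 0, 0, -1]]

```text
t: 19.85
position: [639.7, -4.6, 158.3]
orientation: [-3.141, 0.0, 0.002]
wrist_force: [-0.0, -1.4, -0.6]
finger_gap: 0.7
grip_force: 43.5
```

play_rows:
  motion:
    - [[12, 12, 0, 0, -1], [7, 6, 0, 0, -1], [0, 0, 0, 0, -1], [0, 0, 0, 0, -1], [0, 0, 0, 0, -1]]

```text
t: 20.35
position: [657.1, -19.8, 159.4]
orientation: [-3.141, -0.003, 0.001]
wrist_force: [-0.3, -0.9, -1.0]
finger_gap: 0.698
grip_force: 43.5
```

```bash
python3 -c "
from h import *
held('red',26.3,tag='r1')"
```

```text
[657.1 -19.8 159.4] [-0.3 -0.9 -1. ] 0.698 43.5
side [array([643.76, -21.13]), array([233.11, 190.56]), np.float64(0.44)]
```

View pics/r1.png

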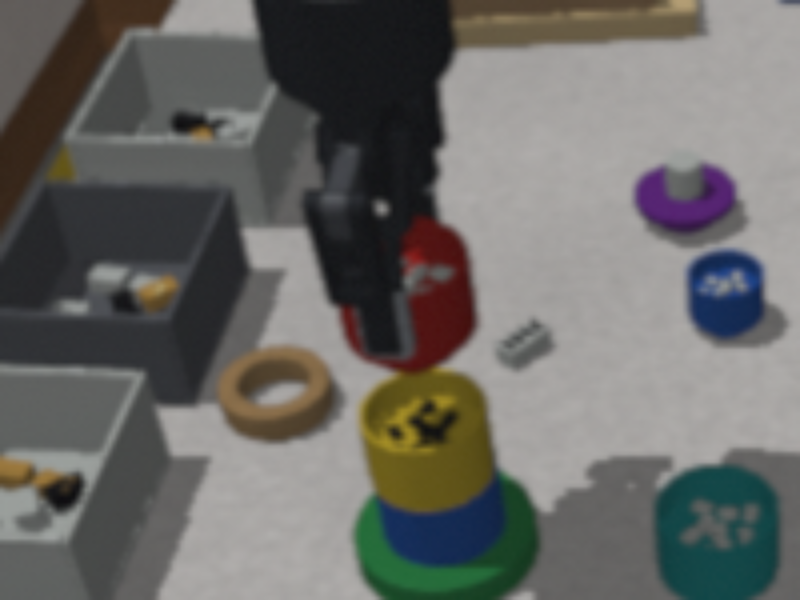

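Yellow is fully seated on blue, and the red pot hangs above at crop (410,290). Lower it.

play_rows:
  motion:
    - [[1.5, 2, 8, 0, -1], [0, 0, 15, 0, -1], [0, 0, 12, 0, -1], [0, 0, 5, 0, -1], [0, 0, 3, 0, -1], [0, 0, 2, 0, -1], [0, 0, 0, 0, -1]]

```text
t: 21.1
position: [659.6, -22.9, 114.6]
orientation: [-3.142, -0.001, -0.0]
wrist_force: [-0.0, 0.4, -0.1]
finger_gap: 0.695
grip_force: 43.5
```

play_rows:
  motion:
    - [[0, 0, 2, 0, -1], [0, 0, 1, 0, -1], [0, 0, 1, 0, -1], [0, 0, 1, 0, -1], [0, 0, 0, 0, -1]]

```text
t: 21.6
position: [659.4, -22.8, 109.5]
orientation: [-3.142, -0.001, 0.0]
wrist_force: [0.1, 0.5, -1.2]
finger_gap: 0.704
grip_force: 43.5
```

play_rows:
  motion:
    - [[0, 0, 1, 0, -1], [0, 0, 1, 0, -1], [0, 0, 0.5, 0, -1], [0, 0, 0, 0, -1]]

```text
t: 22.0
position: [659.9, -22.8, 108.4]
orientation: [3.141, 0.001, 0.002]
wrist_force: [-2.8, -0.1, 5.4]
finger_gap: 0.699
grip_force: 44.0
```

play_rows:
  motion:
    - [[0, 0, 1, 0, -1], [0, 0, 0, 0, -1]]

```text
t: 22.2
position: [660.2, -22.8, 108.3]
orientation: [3.141, 0.002, 0.003]
wrist_force: [-3.8, 0.7, 10.3]
finger_gap: 0.699
grip_force: 44.4
```

play_rows:
  motion:
    - [[0, 0, -1, 0, 0.5], [0, 0, 0, 0, 0.8], [0, 0, 0, 0, 1], [0, 0, 0, 0, 1], [0, 0, 0, 0, 1], [0, 0, -10, 0, 1], [0, 0, -25, 0, 1], [0, 0, -25, 0, 1], [0, 0, -5, 0, 1], [0, 0, 0, 0, 1]]

```text
t: 23.2
position: [660.3, -23.0, 173.7]
orientation: [3.141, 0.001, 0.005]
wrist_force: [-0.2, 0.5, -0.5]
finger_gap: 0.995
grip_force: 0.0
```

play_rows:
  motion:
    - [[-5, 15, 0, 0, 1], [-11, 34, 0, 0, 1], [-11, 34, 0, 0, 1], [-11, 34, 0, 0, 0], [-11, 34, 0, 0, 0], [-11, 34, 0, 0, 0], [-11, 34, 0, 0, 0], [-11, 34, 0, 0, 0], [-8, 25, 30, 0, 0], [-1, 4, 30, 0, 0]]

```text
t: 24.2
position: [566.6, -309.2, 110.9]
orientation: [3.14, -0.005, -0.0]
wrist_force: [0.6, 0.2, -0.1]
finger_gap: 0.499
grip_force: 0.0
```

play_rows:
  motion:
    - [[0, 0, 30, 0, 0], [0, 0, 10, 0, 0], [0, 0, 0, 0, 0], [0, 0, 0, 0, 0], [0, 0, 0, 0, 0]]

```text
t: 24.7
position: [569.7, -305.5, 74.0]
orientation: [3.14, 0.002, 0.003]
wrist_force: [0.5, 0.5, -0.1]
finger_gap: 0.495
grip_force: 0.0
```

```bash
python3 - <<'E'
from h import *
p=monitor.read_state()['position'];print(p.round(1))
for n in("top","side"):
    i=optics.grab_frame(n)
    for k,q,P,z in(('red',(658,-22,108),POT,82),('lid',(568,-305,10),LID,0)):
      try: print(n,k,[np.round(v,2) for v in locate(n,i,k,proj(n,q)[0],P,z,q[:2])])
      except Exception as e: print(e)
u=proj("side",(568,-305,60))[0].astype(int)
cv2.imwrite('pics/l1.png',cv2.resize(i[u[1]-60:u[1]+60,u[0]-80:u[0]+80],(800,600)))
E
```

```text
[ 569.7 -305.5   74. ]
top red [array([659.53, -22.08]), array([334.91, 147.36]), np.float64(0.88)]
min() iterable argument is empty
side red [array([660.21, -24.55]), array([228.16, 211.07]), np.float64(0.86)]
side lid [array([ 568.18, -304.42]), array([295.84, 167.06]), np.float64(0.75)]
```

View pics/l1.png

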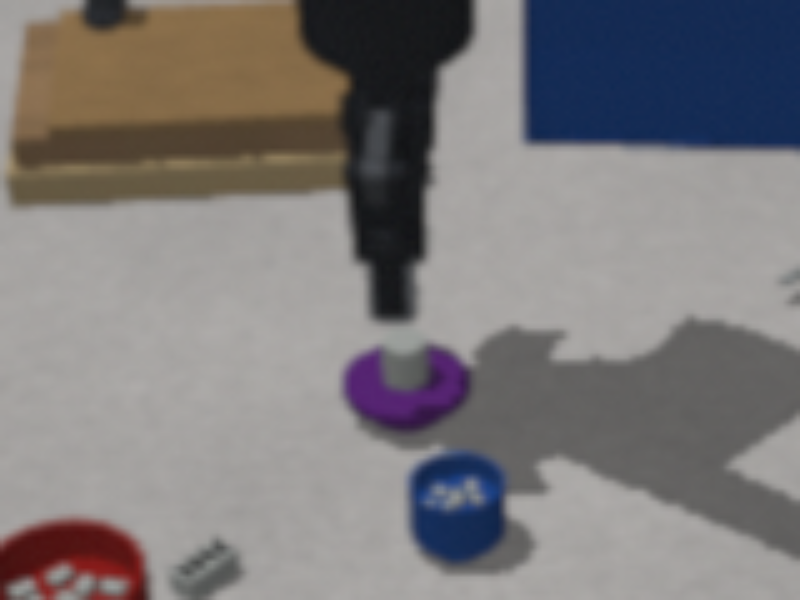

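The fingers sit centred over the knob (crop (405,360)). I shift x by −1 and go down.

play_rows:
  motion:
    - [[-1, 0, 20, 0, 0], [0, 0, 15, 0, 0], [0, 0, 8, 0, 0], [0, 0, 3, 0, 0], [0, 0, 0, 0, 0], [0, 0, 0, 0, 0]]

```text
t: 25.4
position: [568.1, -305.1, 26.7]
orientation: [3.141, 0.001, 0.001]
wrist_force: [0.0, 0.0, -0.4]
finger_gap: 0.501
grip_force: 0.0
```

play_rows:
  motion:
    - [[0, 0, 0, 0, -0.2], [0, 0, 0, 0, -0.4], [0, 0, 0, 0, -0.6], [0, 0, 0, 0, -1], [0, 0, 0, 0, -1], [0, 0, 0, 0, -1], [0, 0, 0, 0, -1]]

```text
t: 26.1
position: [568.1, -305.2, 26.9]
orientation: [3.141, 0.001, 0.002]
wrist_force: [-0.1, 0.4, 5.3]
finger_gap: 0.242
grip_force: 39.3
```

play_rows:
  motion:
    - [[0, 0, -8, 0, -1], [0, 0, -20, 0, -1], [0, 0, -30, 0, -1], [0, 0, -35, 0, -1], [0, 0, -35, 0, -1], [0, 0, -27, 0, -1], [0, 0, -5, 0, -1], [0, 0, 0, 0, -1]]

```text
t: 26.9
position: [567.9, -305.1, 186.9]
orientation: [3.141, 0.001, 0.002]
wrist_force: [0.3, -0.4, -0.7]
finger_gap: 0.241
grip_force: 39.1
```

play_rows:
  motion:
    - [[5, -15, 0, 0, -1], [11, -34, 0, 0, -1], [11, -34, 0, 0, -1], [11, -34, 0, 0, -1], [11, -34, 0, 0, -1], [11, -34, 0, 0, -1], [11, -34, 0, 0, -1], [11, -34, 0, 0, -1], [7, -20, 0, 0, -1], [3, -9, 0, 0, -1]]

```text
t: 27.9
position: [658.4, -19.1, 183.5]
orientation: [-3.14, -0.006, 0.006]
wrist_force: [0.3, -0.1, -0.6]
finger_gap: 0.241
grip_force: 39.2
```

play_rows:
  motion:
    - [[0, 0, 0, 0, -1], [0, 0, 0, 0, -1], [0, 0, 0, 0, -1]]

```text
t: 28.2
position: [659.0, -24.0, 185.7]
orientation: [3.141, -0.001, -0.001]
wrist_force: [-0.4, 0.4, -0.2]
finger_gap: 0.242
grip_force: 39.2
```

```bash
python3 -c "
from h import *
held('lid',26.9,LID,tag='l2')
i=optics.grab_frame('top');print([np.round(v,1) for v in locate('top',i,'red',proj('top',(658,-22,108))[0],POT,82,(658,-22))])"
```

```text
[659.  -24.  185.7] [-0.4  0.4 -0.2] 0.242 39.2
side [array([659.37, -21.15]), array([223.54, 186.04]), np.float64(0.76)]
[array([297.7, 286.7]), array([146.2, 364.1]), np.float64(0.4)]
```

View pics/l2.png

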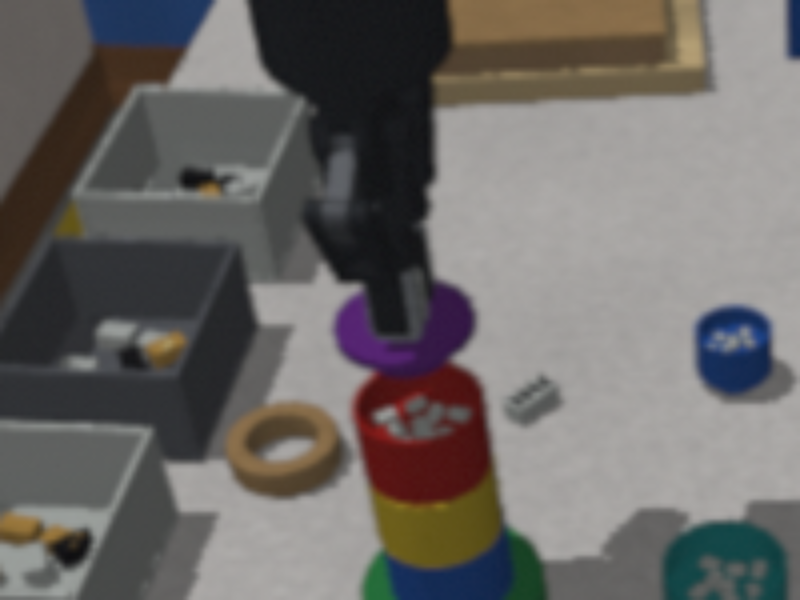

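The red pot is fully seated and the lid is held level just above it. Lower it.

play_rows:
  motion:
    - [[0.5, -0.5, 8, 0, -1], [0, 0, 10, 0, -1], [0, 0, 8, 0, -1], [0, 0, 4, 0, -1], [0, 0, 2, 0, -1], [0, 0, 1, 0, -1], [0, 0, 0, 0, -1]]

```text
t: 29.0
position: [660.1, -22.3, 153.2]
orientation: [3.142, 0.001, 0.0]
wrist_force: [-0.1, -0.1, -0.0]
finger_gap: 0.244
grip_force: 39.2
```

play_rows:
  motion:
    - [[0, 0, 2, 0, -1], [0, 0, 1, 0, -1], [0, 0, 1, 0, -1], [0, 0, 0, 0, -1]]

```text
t: 29.4
position: [659.9, -22.3, 149.0]
orientation: [-3.142, -0.001, 0.0]
wrist_force: [-0.7, 0.2, -1.5]
finger_gap: 0.243
grip_force: 39.2
```

play_rows:
  motion:
    - [[0, 0, 1, 0, -1], [0, 0, 1, 0, -1], [0, 0, 1, 0, -1], [0, 0, 0, 0, -1]]

```text
t: 29.8
position: [660.2, -22.4, 146.9]
orientation: [3.141, 0.001, 0.001]
wrist_force: [-1.9, -0.8, 4.1]
finger_gap: 0.239
grip_force: 39.6
```

play_rows:
  motion:
    - [[0, 0, 1, 0, -1], [0, 0, 0, 0, -1]]

```text
t: 30.0
position: [660.7, -22.4, 146.9]
orientation: [3.141, 0.001, 0.003]
wrist_force: [-1.7, 0.7, 8.2]
finger_gap: 0.235
grip_force: 39.9
```

play_rows:
  motion:
    - [[0, 0, -1, 0, -0.3], [0, 0, 0, 0, 0], [0, 0, 0, 0, 0.2], [0, 0, 0, 0, 0.2], [0, 0, 0, 0, 0.2], [0, 0, -10, 0, 0.2], [0, 0, -30, 0, 0.2], [0, 0, -40, 0, 0.2], [0, 0, 0, 0, 0.2], [0, 0, 0, 0, 0.2]]

```text
t: 31.0
position: [661.0, -22.5, 228.7]
orientation: [3.141, 0.001, 0.006]
wrist_force: [0.9, -0.3, -0.6]
finger_gap: 0.602
grip_force: 0.0
```

play_rows:
  motion:
    - [[-20, 0, 0, 0, 0.2], [-45, 0, 0, 0, 0.2], [-45, 0, 0, 0, 0.2], [-45, 0, 0, 0, 0.2], [-45, 0, 0, 0, 0.2], [-30, 0, 0, 0, 0.2], [0, 0, 0, 0, 0.2], [0, 0, 0, 0, 0.2]]

```text
t: 31.8
position: [429.6, -22.4, 225.9]
orientation: [-3.142, -0.001, -0.0]
wrist_force: [0.1, 0.4, 0.2]
finger_gap: 0.598
grip_force: 0.0
```

```bash
python3 - <<'E'
from h import *
s=monitor.read_state();print(s['position'].round(1),s['wrist_force'].round(1))
i=optics.grab_frame("side")
for k,q,P,z in(('lid',(659,-22,132),LID,120),('black',(465,92,30),POT,0)):
    print(k,[np.round(v,2) for v in locate("side",i,k,proj("side",q)[0],P,z,q[:2])])
cv2.imwrite('pics/f.png',cv2.resize(i[130:310,130:370],(800,600)))
E
```

```text
[429.6 -22.4 225.9] [0.1 0.4 0.2]
lid [array([660.81, -21.12]), array([225.81, 203.17]), np.float64(0.82)]
black [array([465.38,  91.69]), array([331.52, 294.01]), np.float64(0.86)]
```

View pics/f.png

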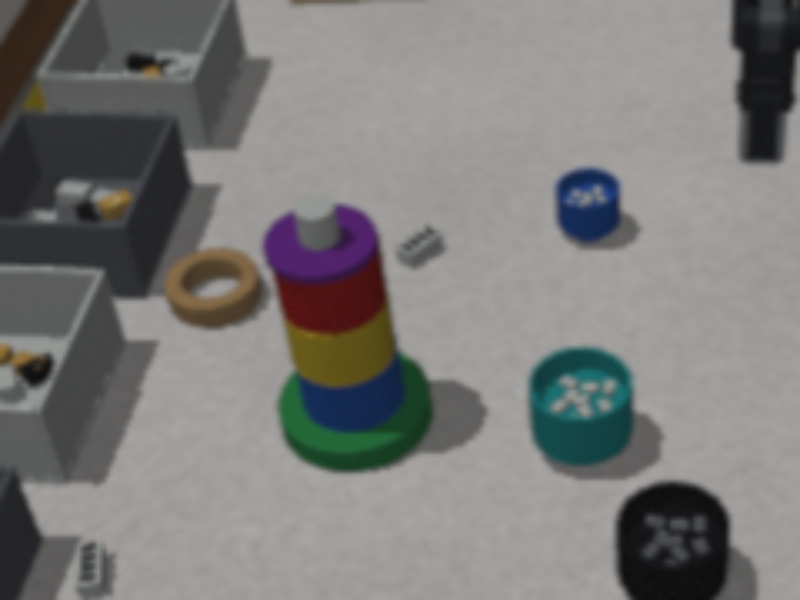

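The picture shows the full tower on the green base, base at crop (355,410) and lid at (322,240). All pieces are seated, and the black pot is where it was.

```bash
python3 -c "
from cell import job
print(job.sign_off())"
```

```text
the job is handed in; nothing more can be done
None
```

The kit stands on the green base in the order asked (blue, yellow, red, purple lid), each piece seated home, with the black scrap pot unmoved; I handed the job in at about 32 s.

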